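# Tilt the filling template out of its bin and lay it in the filling frame

## Task

Take the filling template out of its deep storage bin: its plain end is tucked under the bin's ledge, so raise the end with the grip tab and tilt it out. Then lay it in the low filling frame with its plain end under the steel lip, flat in the pocket and right way up, and let go. Leave the other things on the desk where they are.

Things in the scene. Friction and masses are not known exactly. Their poses are not given: they have to be found in the camera images.
- template: Bare-aluminium plate 160 (x) x 104 (y) x 6 mm with small square windows, about 0.18 kg. Origin: centre of its underside; z up, x from the plain end (tail) to the tab end. One upright black tab on top: centre x=+60, y=0 mm, 30 mm long in x, 10 mm thick in y, top at z=48 mm, on a 3 mm high foot 40 x 22 mm. Starts flat on the bin's floor, tail under the ledge.
- grip (a point): The point to grip in the template's tab: template x = +60, y = 0, z = +36 mm, in the middle of the tab's thickness (12 mm below its top). Axes as the template's; pinch along y.
- tail (a point): Middle of the lower edge of the template's plain end: template x = -80, y = 0, z = 0 mm.
- bin: Grey plastic open bin, fixed. Origin: centre of its underside on the worktop, z up. Inside 190 (x) x 124 (y) mm, walls and floor 4 mm, rim 76 mm above the worktop. At its -x end a 4 mm ledge reaches 55 mm inward over the full width, underside 42 mm above the worktop; the mouth left open is 135 mm long, so the template cannot rise level. The template's x points nearly along the bin's x.
- frame: Grey filling frame, fixed; origin: centre of its underside on the worktop, z up. Base board 192 (x) x 140 (y) x 8 mm; on it a pocket 168 x 116 mm: 8 mm high side rails, a 4 mm high sill at the +x end, and at the -x end a block with a 4 mm steel lip overhanging the pocket by 12 mm, 12 mm free below it. The seated template has the same x direction: tail under the lip.
- seat (a point): Centre of the pocket's floor: frame x = 0, y = 0, z = 8 mm. Axes as the frame's. The seated template's origin lies here. Beware the fixed computer screen behind: it stands from about x 0.55, y 0.16 m to x 0.77, y -0.34 m, z 0.12 to 0.46 m; a black ball-shaped scanner 0.11 m tall stands at x 0.57, y 0.05 m.
- stock_bottle: Bystander: white round bottle, 53 mm wide, 85 mm tall, origin under its centre.
- vial: Bystander: amber vial with white cap, 44 mm wide, 66 mm tall, origin under its centre.
- carton: Bystander: upright small carton 50 x 50 x 76 mm, origin under its centre.
- sticky_block: Bystander: block of sticky notes 74 x 74 x 16 mm, origin under its centre.
- syringe: Bystander: oral syringe lying down, 123 mm long, 18 mm thick, origin under its centre.
- dosing_cup: Bystander: clear dosing cup, 41 mm wide, 38 mm tall, origin under its centre.

How it is judged:
By the outcome, as a careful person would: the job done as asked, in the order asked, and still so for the second after the job is handed in, with the robot touching nothing.
It also fails if it takes over 48 s, if anything falls off the work surface, if the arm or the gripper's body presses on something with over 40 N, if the wrist force passes 120 N, or if a joint passes its speed limit or range.

## Robot

A 6-joint arm with a two-finger parallel gripper is mounted at the origin on a cart in front of the work surface, level with it; the furniture and walls round the work are solid. World frame = base frame: x ahead of the robot, y to its left, z up, the work surface at z = 0. Lengths are in mm, angles in degrees, forces in N, time in s.
With the tool pointing down it reaches from about 350 to 850 mm from the base axis. Payload 8.1 kg.
Tool frame: the origin (TCP) lies midway between the tips of the shut fingers; the grasp point (between the pads) lies 19 mm behind it; z points along the fingers, y is the line along which they close (so a half turn about z gives the same grasp; the last joint's range is limited). The gripper opens to 85 mm and grips with 20 to 120 N. Pads are 22 mm wide; open, the fingers measure 114 mm over their backs; the gripper's body (76 mm by 85 mm) begins 54 mm behind the grasp point. The pads swing forward as they close: fully open they stand 13 mm farther back than shut.
Start: joints at [-70.554, 7.471, 85.268, -0, 87.261, -4.893], TCP at [247.303, -546.668, 200.092] pointing down, gripper open.
Joint ranges: [-169.43, 169.43], [-51.17, 129.36], [1.28, 143.12], [-76.62, 256.62], [0, 156.53], [-152.29, 152.29]. Speed limits (degrees/s): [136.94, 136.94, 159.86, 180, 180, 180].

## Interface

Orientations are given as [roll, pitch, yaw] about the fixed x, y, z axes, in that order (R = Rz(yaw) Ry(pitch) Rx(roll)).
In Python, from bench import r gives the robot as it stands.
- The arm moves only by the shell command python3 steer.py [FORCE], which reads ROWS from standard input. ROWS is a JSON list that holds a single list of rows (three levels of brackets), with 1 to 8 rows, each of 7 numbers: a rotation vector rx, ry, rz in degrees, then dx, dy, dz in mm, then the finger opening in mm; each row is the pose to reach, as a shift and turn from the pose commanded when the command began, along the tool's axes at that moment; what a row does not reach only later rows make up. A row lasts 1/8 s, in which the tool goes at most 62.5 mm and 10.7 degrees, less where a joint would pass 70% of its speed; a pose out of reach is approached as far as the arm can. The fingers move at their own pace and stop on an object; FORCE is the grip in N (left out, the last holds). Time passes only in rows, so rows that do not move let the fingers close. It prints the time, the measured TCP pose, the force, the opening and the grip force at its end. Input that does not fit is refused with a message, and nothing moves.
- r.sense(): the state, without advancing time (a new reading comes with each control period).
- r.snapshot(name): name is "scene" or "top" or "wrist"; returns a dict with "pixels" (400x640x3 uint8, blue, green, red), "fx", "fy", "cx", "cy" (pixels), "D" ([k1, k2, p1, p2, k3] as OpenCV has them; the pictures are not rectified), "pose" (4x4, takes a point from camera to world coordinates). Camera axes: x right, y up, looking along -z (the intrinsics and any distortion apply to the point x, -y, -z); pixel columns grow to the right and rows downward; lengths in mm; the calibration is good to about 2 mm. A picture is of the moment at which its call begins. There is no depth.
- r.hand_in(): hands the job in; it is judged then, once.
The state is a dict: "time": time; "joint_pos": joint angles; "qd": joint speeds; "joint_efforts": joint torques, N m; "tool_pos": TCP position; "tcp_rot": TCP orientation; "ft_force": force on the tool from outside, world axes, zero at the start; "wrist_torque": the same for the moment, N m; "finger_gap": finger opening in mm; "grip_force": force on a finger pad.
Only numpy, scipy, OpenCV 4.12 (cv2) and the standard library are available. Lean on these libraries where they do the work, as an engineer would, in place of code of your own. Each camera call takes 0.05 s, during which the arm holds its last target. There are 200 camera calls.

## Working session

There is one attempt and no reset: what is moved stays moved. The work goes in short steps, Python scripts to look and compute and a shell command to move; the robot and the scene stay as the last step left them, time stands still between calls to the robot, and variables do not carry over. Pictures are saved under pics/ and viewed, at most 10 in all, crops included, and the job is handed in when it is done.

```bash
ls; mkdir -p pics; python3 - <<'E'
from bench import r
import cv2,pickle
for n in("scene","top"):
    s=r.snapshot(n);pickle.dump(s,open(f"{n}.pkl","wb"));cv2.imwrite(f"pics/{n}0.png",s["pixels"])
    print(n,s["fx"],s["fy"],s["cx"],s["cy"],s["D"],s["pose"].round(3).tolist() if hasattr(s["pose"],"round") else s["pose"])
print(r.sense())
E
```

```text
bench.py
pics
steer.py
scene 401.8681965222116 401.8681965222116 317.6378794344088 199.8661196740829 [0.01894553 0.         0.         0.         0.        ] [[0.905, 0.328, -0.27, 170.927], [-0.424, 0.684, -0.593, -950.915], [-0.01, 0.651, 0.759, 1067.64], [0.0, 0.0, 0.0, 1.0]]
top 378.73610070320694 378.73610070320694 317.33506396151046 200.53753471598282 [0.0259423 0.        0.        0.        0.       ] [[0.024, 0.99, -0.139, 390.99], [-1.0, 0.026, 0.008, -167.774], [0.012, 0.139, 0.99, 1159.725], [0.0, 0.0, 0.0, 1.0]]
{'time': 0.1, 'joint_pos': array([-7.05543238e+01,  7.51105635e+00,  8.53229239e+01,  1.17304567e-03,
        8.72611922e+01, -4.89197049e+00]), 'qd': array([-0.05254589, -0.14250285, -0.15961494, -0.03868564, -0.05081177,
        0.01651993]), 'joint_efforts': array([ 1.45271970e-03, -5.70951748e+01, -5.01939476e+01, -1.63903342e-04,
        8.26353673e-03, -3.80524352e-05]), 'tool_pos': array([ 247.12519017, -546.15015908,  199.14760949]), 'tcp_rot': array([-1.79905274e+02, -9.28338217e-03,  2.43375820e+01]), 'ft_force': array([-0.86615801, -0.5539507 , -0.40184512]), 'wrist_torque': array([ 0.04222813, -0.05638319, -0.00354349]), 'grip_force': 0.0, 'finger_gap': 85.344361511046}
```

View pics/scene0.png

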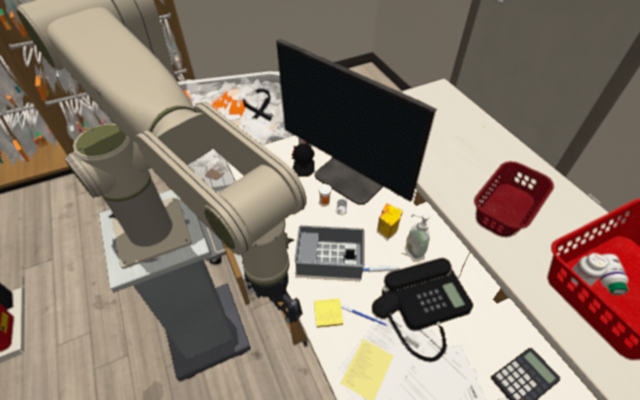

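View pics/top0.png

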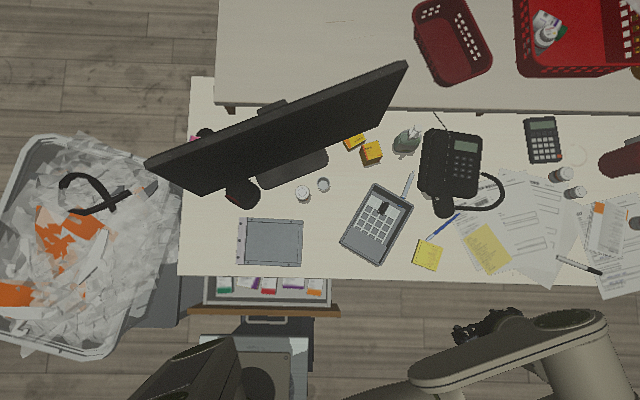

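The top view shows the bin at about (376,224), with the tab at (383,209) and the ledge at its lower-left end. The frame is at (270,242). In the scene view the arm hides the frame, and the bin is at (330,252). I'll zoom in on both.

```bash
python3 - <<'E'
import cv2,pickle,numpy as np
t=pickle.load(open("top.pkl","rb"))["pixels"]
a=cv2.resize(t[170:280,225:425],None,fx=4,fy=4,interpolation=cv2.INTER_CUBIC)
cv2.imwrite("pics/z1.png",a)
E
```

```text
(no output)
```

View pics/z1.png

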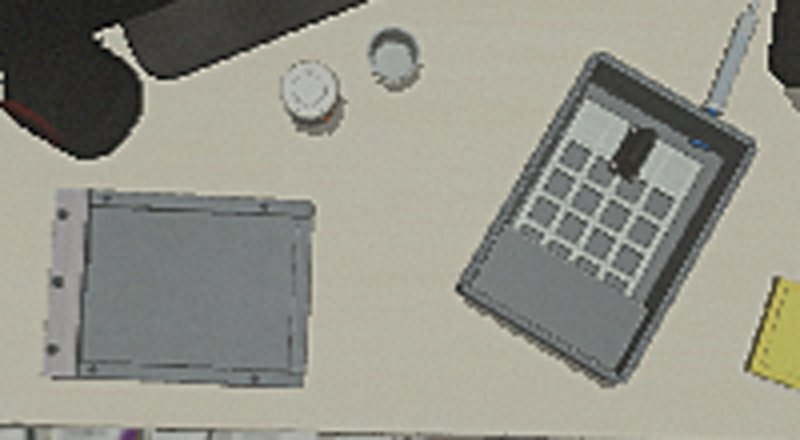

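The enlarged view shows the steel lip on the frame's left end (world +y), so the frame's x points roughly along world -y. The bin's ledge is at lower left and the black tab is near (632,152) in the crop. I'll compute positions from these.

```bash
cat > h.py <<'E'
import numpy as np,cv2
from scipy.spatial.transform import Rotation as R
def ray(s,uv):
    K=np.array([[s["fx"],0,s["cx"]],[0,s["fy"],s["cy"]],[0,0,1.]])
    p=cv2.undistortPoints(np.array(uv,float).reshape(-1,1,2),K,np.array(s["D"],float))[:,0]
    P=np.array(s["pose"]); d=np.c_[p[:,0],-p[:,1],-np.ones(len(p))]@P[:3,:3].T
    return P[:3,3],d/np.linalg.norm(d,axis=1)[:,None]
def onz(s,uv,z):
    o,d=ray(s,uv); return o+d*((z-o[2])/d[:,2])[:,None]
def tri(obs):  # [(s,uv),...] -> point, residuals mm
    A=np.zeros((3,3));b=np.zeros(3);L=[]
    for s,uv in obs:
        o,d=ray(s,[uv]);d=d[0];M=np.eye(3)-np.outer(d,d);A+=M;b+=M@o;L.append((M,o))
    x=np.linalg.solve(A,b); return x,[float(np.linalg.norm(M@(x-o))) for M,o in L]
def tool(st): return R.from_euler("xyz",st["tcp_rot"],degrees=True).as_matrix(),np.array(st["tool_pos"])
E
python3 - <<'E'
import pickle;from h import *
np.set_printoptions(precision=1,suppress=True)
s=pickle.load(open("top.pkl","rb"));f=lambda L:[(225+(u-1.5)/4,170+(v-1.5)/4) for u,v in L]
F=onz(s,f([(57,188),(314,202),(302,386),(45,378)]),16);print(F)
d=F[1]-F[0];e=F[2]-F[3];print("frame",F.mean(0),np.linalg.norm(d),np.linalg.norm(F[3]-F[0]),np.degrees(np.arctan2((d+e)[1],(d+e)[0])))
B=onz(s,f([(600,53),(755,148),(612,385),(458,290)]),76);print(B)
d=B[0]-B[3]+B[1]-B[2];print("bin",B.mean(0),np.linalg.norm(B[0]-B[3]),np.linalg.norm(B[1]-B[0]),np.degrees(np.arctan2(d[1],d[0])))
print("tab",onz(s,f([(640,130),(632,152)]),52))
from bench import r
w=r.snapshot("wrist");st=r.sense();Rt,p=tool(st);P=np.array(w["pose"])
print(w["fx"],w["D"]);print("cam in tool",Rt.T@(P[:3,3]-p));print(Rt.T@P[:3,:3])
print(Rt)
E
```

```text
[[ 496.4   58.2   16. ]
 [ 490.7 -136.    16. ]
 [ 353.4 -131.2   16. ]
 [ 355.    59.4   16. ]]
frame [423.9 -37.4  16. ] 194.2893599379103 141.48400642287513 -91.08578216316647
[[ 599.4 -342.6   76. ]
 [ 532.6 -454.7   76. ]
 [ 361.4 -351.7   76. ]
 [ 425.3 -242.    76. ]]
bin [ 479.7 -347.7   76. ] 201.1245199964986 130.5005929076471 -30.525501658170107
tab [[ 547.  -376.2   52. ]
 [ 530.4 -370.3   52. ]]
300.7071330764041 [0. 0. 0. 0. 0.]
cam in tool [  71.8    0.2 -174.7]
[[-0.   1.   0.3]
 [ 1.   0.  -0. ]
 [-0.   0.3 -1. ]]
[[ 0.9  0.4 -0. ]
 [ 0.4 -0.9  0. ]
 [ 0.  -0.  -1. ]]
```

```bash
echo '[[[0,0,-10,25,-3,-10,85],[0,0,-20,70,-8,-20,85],[0,0,-30,125,-14,-20,60],[0,0,-40,180,-20,-20,60],[0,0,-50,235,-27,-20,60],[0,0,-60,285,-33,-20,60],[0,0,-70,320,-37,-20,60],[0,0,-80,335,-38,-20,60]]]' | python3 steer.py 100
python3 -c "
from bench import r;import pickle;pickle.dump(r.snapshot('wrist'),open('w1.pkl','wb'))"
echo '[[[0,0,-10,0,0,0,50],[0,0,-20,0,0,0,50],[0,0,-30,0,0,0,50],[0,0,-38,0,0,0,50],[0,0,-43,0,0,0,50],[0,0,-45,0,0,0,50],[0,0,-45,0,0,0,50]]]' | python3 steer.py
python3 - <<'E'
from bench import r;import pickle,cv2,numpy as np
w=r.snapshot('wrist');pickle.dump(w,open('w2.pkl','wb'))
a=pickle.load(open('w1.pkl','rb'))
cv2.imwrite('pics/w12.png',np.vstack([a['pixels'],w['pixels']])[:, :][0:800][::1]) if 0 else None
cv2.imwrite('pics/w2.png',w['pixels']);cv2.imwrite('pics/w1.png',a['pixels']);print(r.sense()['joint_pos'],r.sense()['tcp_rot'])
E
```

```text
time: 1.15
tool_pos: [538.5, -372.1, 219.4]
tcp_rot: [-180.0, -0.1, 104.8]
ft_force: [0.3, -0.6, -0.1]
finger_gap: 60.1
grip_force: 0.0
time: 2.08
tool_pos: [536.5, -374.1, 219.9]
tcp_rot: [180.0, -0.0, 149.2]
ft_force: [-0.4, 0.0, 0.4]
finger_gap: 49.9
grip_force: 0.0
[-3.93706381e+01  1.54696958e+01  7.41434263e+01 -2.79294836e-03
  9.04012060e+01 -9.85598907e+01] [-1.79999371e+02 -1.45842216e-02  1.49189233e+02]
```

View pics/w2.png

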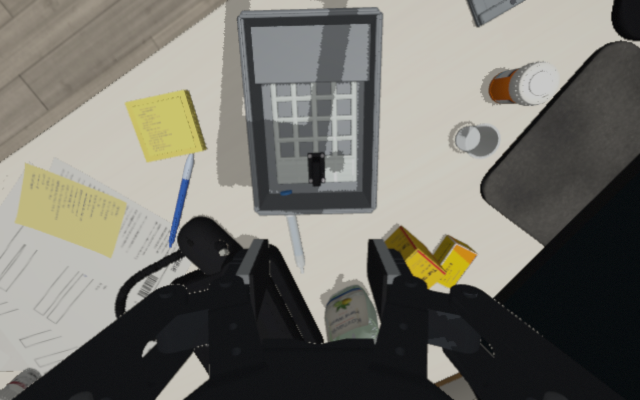

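The wrist view shows the bin, about (240,10) to (382,212), with the ledge at the top. The black tab is near (316,168), the sticky block at (165,125), and the vial and dosing cup at right. I'll zoom in on the tab in both wrist views.

```bash
python3 - <<'E'
import pickle,cv2,numpy as np
from h import *
P=np.zeros((600,800,3),np.uint8)
T=[]
for n in ('w1','w2'):
    s=pickle.load(open(n+'.pkl','rb'));o=np.array([[535,-372,52.]])
    M=np.linalg.inv(np.array(s['pose']));c=(M@np.r_[o[0],1])[:3];u=s['fx']*c[0]/-c[2]+s['cx'];v=s['fy']*-c[1]/-c[2]+s['cy'];print(n,u,v)
    x0,y0=int(u)-50,int(v)-60;T.append((x0,y0))
    T[-1]=T[-1]
    crop=s['pixels'][y0:y0+150,x0:x0+100];P[:,(n=='w2')*400:][:,:400]=cv2.resize(crop,(400,600),interpolation=cv2.INTER_CUBIC)
print(T);cv2.imwrite('pics/z2.png',P)
E
```

```text
w1 314.97300014078996 171.97874386695906
w2 319.10107103542646 170.66187014447289
[(264, 111), (269, 110)]
```

View pics/z2.png

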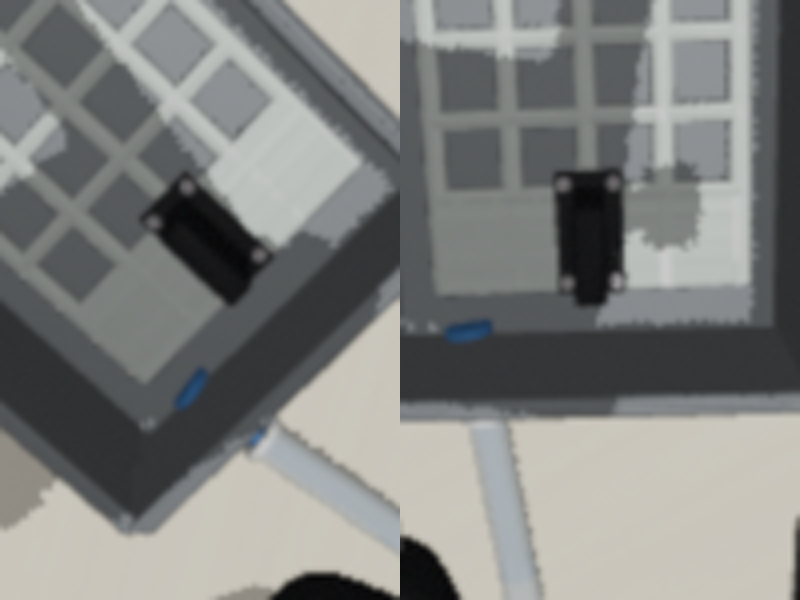

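The crops show the tab's black foot with four screws. In the right crop they are at (564,184), (614,183), (567,283) and (616,282). In the left crop three are visible at (187,187), (155,221) and (260,255). The plate's end edge is at v≈293 in the right crop.

```bash
python3 - <<'E'
import pickle
from h import *
np.set_printoptions(precision=1,suppress=True)
a,b,t=[pickle.load(open(n+'.pkl','rb')) for n in('w1','w2','top')]
fa=lambda u,v:(264+(u-1.5)/4,111+(v-1.5)/4)
fb=lambda u,v:(269+(u-401.5)/4,110+(v-1.5)/4)
for p,q in [((187,187),(564,184)) ,((155,221),(614,183)),((260,255),(567,283)),((187,187),(614,183)),((155,221),(564,184)),((260,255),(616,282))]:
    print(p,q,*tri([(a,fa(*p)),(b,fb(*q))]))
S=onz(b,[fb(564,184),fb(614,183),fb(567,283),fb(616,282)],13);print(S,S.mean(0));d=S[2]+S[3]-S[0]-S[1];print(np.degrees(np.arctan2(d[1],d[0])))
E_=onz(b,[fb(435,294),fb(750,290)],10);print('end edge',E_,np.linalg.norm(E_[1]-E_[0]),E_.mean(0),np.degrees(np.arctan2(*(E_[1]-E_[0])[[1,0]])))
print('tab end top',onz(b,[fb(591,305)],52))
# bin rim in w2
B=onz(b,[(240,12),(382,9),(377,212),(256,213)],76);print('bin',B,B.mean(0))
d=B[2]+B[3]-B[0]-B[1];print(np.degrees(np.arctan2(d[1],d[0])))
print(onz(b,[fb(441,322),fb(772,325)],4))
E
```

```text
(187, 187) (564, 184) [ 530.  -384.3  -99.3] [3.943525914331985, 3.9435259143319072]
(155, 221) (614, 183) [ 517.7 -359.1   92.7] [2.436451224375049, 2.4364512243750114]
(260, 255) (567, 283) [ 567.2 -405.4 -104.7] [4.1511537614478025, 4.151153761447755]
(187, 187) (614, 183) [ 526.2 -362.2   18.3] [0.0429984962701241, 0.042998496270286325]
(155, 221) (564, 184) [ 519.  -376.4   12.4] [0.007617716672402858, 0.0076177166726600016]
(260, 255) (616, 282) [ 554.4 -378.1   15.3] [0.10604263571025116, 0.10604263571022238]
[[ 519.  -376.3   13. ]
 [ 526.8 -362.5   13. ]
 [ 547.1 -392.3   13. ]
 [ 555.  -378.4   13. ]] [ 537.  -377.4   13. ]
-29.505516957417804
end edge [[ 528.5 -431.9   10. ]
 [ 580.5 -342.3   10. ]] 103.58084285339709 [ 554.5 -387.1   10. ] 59.91216993729855
tab end top [[ 549.  -384.1   52. ]]
bin [[ 364.  -356.1   76. ]
 [ 429.6 -241.3   76. ]
 [ 604.5 -338.    76. ]
 [ 536.  -455.1   76. ]] [ 483.5 -347.6   76. ]
-29.430545575834
[[ 538.5 -436.9    4. ]
 [ 596.5 -341.8    4. ]]
```

```bash
echo '[[[0,0,-1,-2,-2.6,25,40],[0,0,-1,-2,-2.6,65,40],[0,0,-1,-2,-2.6,105,40],[0,0,-1,-2,-2.6,145,40],[0,0,-1,-2,-2.6,175,40],[0,0,-1,-2,-2.6,190,40],[0,0,-1,-2,-2.6,199,40],[0,0,-1,-2,-2.6,199,40]]]' | python3 steer.py
```

```text
time: 3.12
tool_pos: [537.4, -377.4, 21.4]
tcp_rot: [-180.0, 0.0, 150.3]
ft_force: [-0.3, 0.4, 0.5]
finger_gap: 39.9
grip_force: 0.0
```

```bash
echo '[[[0,0,0,0,0,0,20],[0,0,0,0,0,0,12],[0,0,0,0,0,0,5],[0,0,0,0,0,0,5],[0,0,0,0,0,0,5],[0,0,0,0,0,0,5]]]' | python3 steer.py 100
cat > plan.py <<'E'
# plan template tilt/slide about tail: work out tool-axis rows. Template xz-plane; tool x=-templ x, z=-templ z
import numpy as np
def row(th0,th,tail0,tail):  # tilt deg (tab up), tail (x,z) in world-vertical plane; returns ry,dx,dz for TCP
    g=np.array([140.,17.])   # TCP in template coords from tail (z=36-19)
    rot=lambda a:np.array([[np.cos(a),-np.sin(a)],[np.sin(a),np.cos(a)]])
    a0,a=np.radians([th0,th])
    d=np.array(tail)+rot(a)@g-np.array(tail0)-rot(a0)@g
    l=rot(-a0)@d
    return th-th0,-l[0],-l[1]
E
python3 - <<'E'
from plan import row
for th in (5,10,15,20,25,30,32): print(th,[round(float(x),1) for x in row(0,th,(0,0),(0,1.5))])
for L in (20,40,60,80,100,120,140,180):print(L,[round(float(x),1) for x in row(32,32,(0,0),(L*.848,L*.53))])
E
```

```text
time: 3.88
tool_pos: [537.3, -377.2, 21.1]
tcp_rot: [180.0, -0.0, 150.3]
ft_force: [-0.2, 0.0, 0.4]
finger_gap: 5.2
grip_force: 0.3
5 [5.0, 2.0, -13.6]
10 [10.0, 5.1, -25.6]
15 [15.0, 9.2, -37.2]
20 [20.0, 14.3, -48.4]
25 [25.0, 20.3, -59.1]
30 [30.0, 27.3, -69.2]
32 [32.0, 30.3, -73.1]
20 [0.0, -20.0, -0.0]
40 [0.0, -40.0, -0.0]
60 [0.0, -60.0, -0.0]
80 [0.0, -80.0, -0.0]
100 [0.0, -100.0, -0.0]
120 [0.0, -120.0, -0.0]
140 [0.0, -140.0, -0.0]
180 [0.0, -180.0, -0.0]
```

```bash
python3 - <<'E'
from bench import r;import pickle,cv2,numpy as np
w=r.snapshot('wrist');s=r.snapshot('scene')
a=cv2.resize(w['pixels'][130:330,210:410],(500,500),interpolation=cv2.INTER_CUBIC)
b=cv2.resize(s['pixels'][210:290,280:380],(300,240),interpolation=cv2.INTER_CUBIC)
P=np.zeros((500,800,3),np.uint8);P[:,:500]=a;P[:240,500:]=b;cv2.imwrite('pics/w3.png',P)
E
```

```text
(no output)
```

View pics/w3.png

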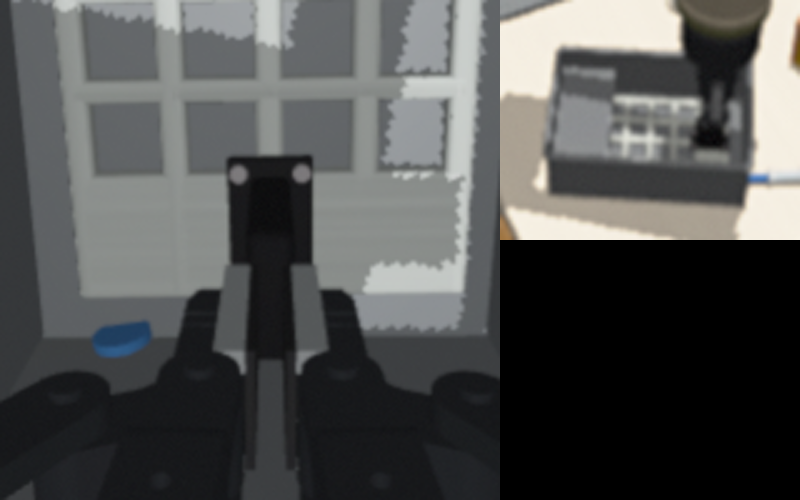

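The picture shows the tab between the two grey pads, at about (270,300). Even so, the gap reads 5.2 with almost no grip force. I'll command fully shut and see whether the fingers stop.

```bash
echo '[[[0,0,0,0,0,0,0],[0,0,0,0,0,0,0],[0,0,0,0,0,0,0]]]' | python3 steer.py 100; python3 -c "
from bench import r
s=r.sense();print(s['finger_gap'],s['grip_force'],s['ft_force'],s['wrist_torque'])"
```

```text
time: 4.35
tool_pos: [537.2, -377.2, 21.0]
tcp_rot: [180.0, -0.0, 150.3]
ft_force: [-0.0, 0.4, -1.2]
finger_gap: 0.2
grip_force: 0.0
0.18941019177014928 0.0 [-0.00386759  0.3517276  -1.18655132] [-0.00695749 -0.05808422  0.00594266]
```

```bash
python3 - <<'E'
from bench import r;import pickle,cv2,numpy as np
from h import *
w=r.snapshot('wrist');pickle.dump(w,open('w4.pkl','wb'))
M=np.linalg.inv(np.array(w['pose']));c0=np.array([537.,-377.4]);ax=np.array([.868,-.497]);ay=np.array([.497,.868])
a=cv2.resize(w['pixels'][130:330,210:410],(600,600),interpolation=cv2.INTER_CUBIC)
def pr(p):
    c=M@np.r_[p,1];return ((w['fx']*c[0]/-c[2]+w['cx']-210)*3,(w['fy']*-c[1]/-c[2]+w['cy']-130)*3)
for dx in(-15,15):
  for dy in(-5,5):
    for z,col in((52,(0,0,255)),(13,(0,255,0))):
      u=pr(np.r_[c0+dx*ax+dy*ay,z]);cv2.circle(a,tuple(int(x) for x in u),3,col,-1)
st=r.sense();u=pr(np.array(st['tool_pos']));print(u);cv2.circle(a,tuple(int(x) for x in u),4,(255,0,255),-1)
cv2.imwrite('pics/w4.png',a)
E
```

```text
(np.float64(325.0734334276821), np.float64(293.59435874376646))
```

View pics/w4.png

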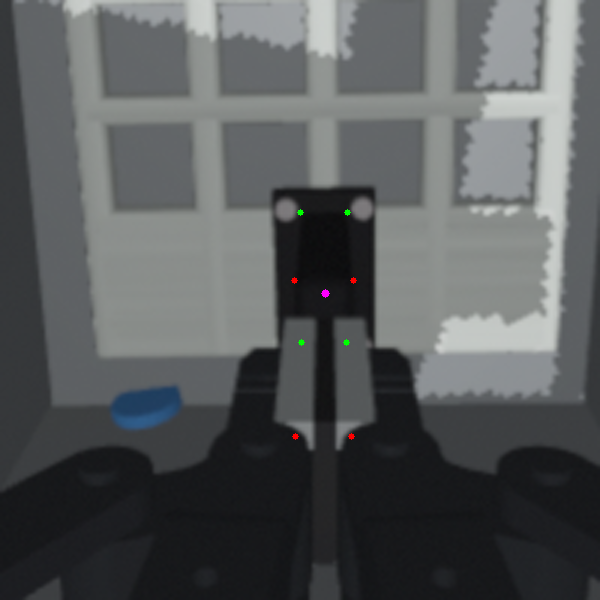

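```bash
python3 - <<'E'
from bench import r;import pickle
from h import *
w=pickle.load(open('w4.pkl','rb'));Rt,p=tool(r.sense())
P=np.array(w['pose']);print('cam in tool',Rt.T@(P[:3,3]-p))
for v in(318,420,445):
    o,d=ray(w,[(210+325/3,130+v/3)]);o=Rt.T@(o-p);d=Rt.T@d[0]
    for x in(11,0,-11):
        q=o+d*(x-o[0])/d[0];print(v,x,q.round(1))
b=pickle.load(open('w2.pkl','rb'))
E
```

```text
cam in tool [  71.74803057   -0.17842264 -174.83938526]
318 11 [ 11.   -0.1 -37.4]
318 0 [  0.   -0.  -12.5]
318 -11 [-11.   -0.   12.4]
420 11 [ 11.   -0.1 -70. ]
420 0 [  0.   -0.1 -51. ]
420 -11 [-11.   -0.1 -32. ]
445 11 [ 11.   -0.1 -76. ]
445 0 [  0.   -0.1 -58.1]
445 -11 [-11.   -0.1 -40.2]
```

```bash
echo '[[[0,0,0,0,0,0,15],[0,0,0,0,0,0,22],[0,0,0,0,0,4,22],[0,0,0,0,0,8,22],[0,0,0,0,0,8,22]]]' | python3 steer.py; echo '[[[0,0,0,0,0,2,22],[0,0,0,0,0,4,22],[0,0,0,0,0,4,22]]]' | python3 steer.py
python3 - <<'E'
import pickle;from h import *
s=pickle.load(open('scene.pkl','rb'))
M=np.linalg.inv(np.array(s['pose']))
for z in(200,219,240,274):
    c=M@[247.1,-546.1,z,1];print(z,s['fx']*c[0]/-c[2]+s['cx'],s['fy']*-c[1]/-c[2]+s['cy'])
import cv2;cv2.imwrite('pics/s0.png',cv2.resize(s['pixels'][250:370,240:360],(600,600),interpolation=cv2.INTER_CUBIC))
E
```

```text
time: 5.03
tool_pos: [536.8, -376.8, 12.2]
tcp_rot: [180.0, -0.1, 150.3]
ft_force: [-1.0, 1.0, 0.5]
finger_gap: 22.0
grip_force: 0.0
time: 5.4
tool_pos: [537.1, -377.1, 8.9]
tcp_rot: [180.0, -0.0, 150.3]
ft_force: [-0.0, -0.9, 0.3]
finger_gap: 21.9
grip_force: 0.0
200 276.50362350168876 314.9940682456771
219 275.76273137435805 311.3296267842911
240 274.91588311750047 307.1411278794484
274 273.4784830281949 300.03176837953265
```

View pics/s0.png

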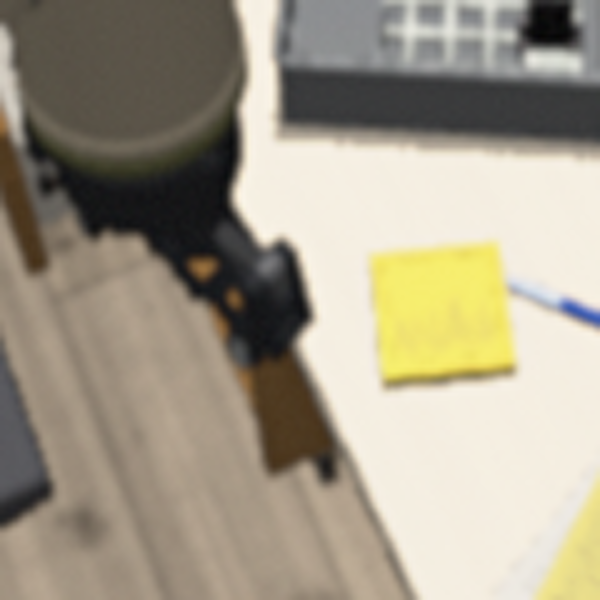

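The crop shows only the gripper beside the cart, so it doesn't settle the fingertip height. I'll probe downward gently while watching the force.

```bash
echo '[[[0,0,0,0,0,2,22],[0,0,0,0,0,3,22],[0,0,0,0,0,3,22]]]' | python3 steer.py;echo '[[[0,0,0,0,0,2,22],[0,0,0,0,0,3,22],[0,0,0,0,0,3,22]]]' | python3 steer.py
python3 -c "
from bench import r;import pickle
s=r.sense();print(s['ft_force'],s['wrist_torque']);pickle.dump(r.snapshot('wrist'),open('w5.pkl','wb'))"
```

```text
time: 5.78
tool_pos: [537.2, -377.2, 5.9]
tcp_rot: [180.0, -0.0, 150.3]
ft_force: [-0.1, -0.8, -0.2]
finger_gap: 22.2
grip_force: 0.0
time: 6.15
tool_pos: [537.2, -377.2, 2.9]
tcp_rot: [180.0, -0.0, 150.3]
ft_force: [0.1, 0.5, -0.4]
finger_gap: 22.1
grip_force: 0.0
[ 0.08939854  0.51267645 -0.43636076] [-0.02625816  0.06283876 -0.01855503]
```

```bash
echo '[[[0,0,0,0,0,0,12],[0,0,0,0,0,0,4],[0,0,0,0,0,0,4],[0,0,0,0,0,0,4]]]' | python3 steer.py 30;  python3 -c "
from bench import r
s=r.sense();print(s['ft_force'],s['wrist_torque'])"
```

```text
time: 6.7
tool_pos: [537.4, -377.3, 3.3]
tcp_rot: [-180.0, 0.0, 150.3]
ft_force: [1.6, -0.0, 0.2]
finger_gap: 9.1
grip_force: 30.7
[ 1.63962561 -0.03247814  0.17913741] [-0.05678137 -0.06937671 -0.04894838]
```

```bash
echo '[[[0,0,0,0,0,0,16],[0,0,0,0,0,0,20],[0,0,0,0,0,2,20],[0,0,0,0,0,3,20],[0,0,0,0,0,3,20]]]' | python3 steer.py 30; for i in 1 2 3; do echo '[[[0,0,0,0,0,2,20],[0,0,0,0,0,3,20],[0,0,0,0,0,3,20]]]' | python3 steer.py | egrep 'tool_pos|ft_force'; done
```

```text
time: 7.32
tool_pos: [537.1, -377.1, -0.2]
tcp_rot: [180.0, -0.0, 150.3]
ft_force: [0.0, 0.2, 0.1]
finger_gap: 20.1
grip_force: 0.0
tool_pos: [537.2, -377.1, -3.1]
ft_force: [-0.4, -0.4, 0.1]
tool_pos: [537.1, -377.1, -6.1]
ft_force: [-0.2, 0.5, 0.3]
tool_pos: [537.1, -377.1, -9.1]
ft_force: [-0.5, -0.4, -0.6]
```

```bash
echo '[[[0,0,0,0,0,2,20],[0,0,0,0,0,4,20],[0,0,0,0,0,5,20],[0,0,0,0,0,5,20]]]' | python3 steer.py; echo '[[[0,0,0,0,0,0,12],[0,0,0,0,0,0,4],[0,0,0,0,0,0,4],[0,0,0,0,0,0,4],[0,0,0,0,0,0,4]]]' | python3 steer.py 90; python3 -c "
from bench import r;import pickle
s=r.sense();print(s['ft_force'],s['wrist_torque']);pickle.dump(r.snapshot('wrist'),open('w6.pkl','wb'))"
```

```text
time: 8.95
tool_pos: [537.1, -377.2, -14.1]
tcp_rot: [180.0, -0.0, 150.3]
ft_force: [0.5, -0.2, 0.4]
finger_gap: 19.9
grip_force: 0.0
time: 9.57
tool_pos: [537.4, -377.4, -13.6]
tcp_rot: [-180.0, 0.0, 150.3]
ft_force: [0.7, -1.2, 1.8]
finger_gap: 9.2
grip_force: 88.2
[ 0.6800548  -1.24427642  1.83778373] [-0.00206586 -0.00187977  0.02220649]
```

```bash
sed -i 's/140.,17./140.,-18./; s/return th-th0/return th0-th/' plan.py; python3 - <<'E'
from plan import row
for th in (4,10,16,22,28,32): print(th,[round(float(x),1) for x in row(0,th,(0,0),(0,1.5))])
E
```

```text
4 [-4.0, -0.9, -11.3]
10 [-10.0, -1.0, -26.1]
16 [-16.0, 0.5, -40.8]
22 [-22.0, 3.5, -55.3]
28 [-28.0, 7.9, -69.3]
32 [-32.0, 11.7, -78.4]
```

```bash
echo '[[[0,-2,0,-0.5,0,-6.5,4],[0,-4,0,-0.9,0,-11.3,4],[0,-7,0,-1,0,-18.8,4],[0,-10,0,-1,0,-26.1,4],[0,-10,0,-1,0,-26.1,4]]]' | python3 steer.py 90; python3 -c "
from bench import r;import pickle
s=r.sense();print(s['ft_force'],s['wrist_torque'])"
```

```text
time: 10.25
tool_pos: [537.2, -377.1, 11.8]
tcp_rot: [180.0, 9.9, 150.3]
ft_force: [-0.9, 0.6, -2.2]
finger_gap: 9.0
grip_force: 87.6
[-0.94076584  0.64370867 -2.17359399] [-0.02688589  0.03770927 -0.06036046]
```

```bash
python3 - <<'E'
from plan import row
for th in (16,22,28,32): print(th,[round(float(x),1) for x in row(10,th,(0,1.5),(0,2))])
E
```

```text
16 [-6.0, -1.2, -15.2]
22 [-12.0, -0.8, -30.0]
28 [-18.0, 1.2, -44.6]
32 [-22.0, 3.4, -54.2]
```

```bash
echo '[[[0,-3,0,-0.6,0,-8,4],[0,-8,0,-1.2,0,-20,4],[0,-13,0,-0.7,0,-32.5,4],[0,-18,0,1.2,0,-44.6,4],[0,-21,0,2.8,0,-52,4],[0,-22,0,3.4,0,-54.2,4],[0,-22,0,3.4,0,-54.2,4]]]' | python3 steer.py 90; python3 - <<'E'
from bench import r;import pickle,cv2,numpy as np
s=r.sense();print(s['ft_force'],s['wrist_torque'],s['joint_pos'])
w=r.snapshot('wrist');pickle.dump(w,open('w7.pkl','wb'))
c=r.snapshot('scene');pickle.dump(c,open('s7.pkl','wb'))
P=np.zeros((500,800,3),np.uint8);P[:250,:400]=cv2.resize(w['pixels'],(400,250));P[:,400:]=cv2.resize(c['pixels'][190:290,280:360],(400,500),interpolation=cv2.INTER_CUBIC)
cv2.imwrite('pics/w7.png',P)
E
```

```text
time: 11.12
tool_pos: [526.9, -371.3, 64.6]
tcp_rot: [180.0, 31.9, 150.3]
ft_force: [-0.4, 0.3, -1.8]
finger_gap: 9.1
grip_force: 87.7
[-0.36698985  0.28549808 -1.83418774] [0.19475619 0.33837544 0.03698687] [ -44.55475523   -7.08343944  121.35137525   13.57551736   35.45676938
 -113.84232443]
```

```bash
echo '[[[0,0,0,-12,0,0,4],[0,0,0,-32,0,0,4],[0,0,0,-55,0,0,4],[0,0,0,-70,0,0,4],[0,0,0,-82,0,-20,4],[0,0,0,-103,0,-53,4],[0,0,0,-123,0,-85,4],[0,0,0,-128,0,-93,4]]]' | python3 steer.py 90; python3 - <<'E'
from bench import r;import pickle,cv2,numpy as np
s=r.sense();print(s['ft_force'],s['wrist_torque'],s['joint_pos'])
E
```

```text
time: 12.22
tool_pos: [580.7, -402.5, 216.8]
tcp_rot: [-179.9, 32.4, 150.4]
ft_force: [-0.0, -0.6, -2.0]
finger_gap: 8.7
grip_force: 87.8
[-0.02379594 -0.58684944 -2.00997829] [0.14839843 0.25826354 0.04083614] [ -42.75817303   -7.42258186  104.8682322     8.8598161    51.18962983
 -106.74103511]
```

```bash
python3 - <<'E'
from bench import r;import pickle,cv2,numpy as np
from h import *
np.set_printoptions(precision=1,suppress=True)
a=pickle.load(open('w6.pkl','rb'))['pixels'];w=r.snapshot('wrist');pickle.dump(w,open('w8.pkl','wb'));b=w['pixels']
ga,gb=[cv2.cvtColor(x,cv2.COLOR_BGR2GRAY) for x in(a,b)]
m=np.zeros_like(ga);m[60:230,240:400]=255
p=cv2.goodFeaturesToTrack(ga,40,.05,8,mask=m);q,ok,e=cv2.calcOpticalFlowPyrLK(ga,gb,p,None,winSize=(21,21))
ok=ok[:,0]==1;d=(q-p)[ok,0];print('flow median',np.median(d,0),len(d));
for P,D in list(zip(p[ok,0],d))[:14]:print(P,D)
c=r.snapshot('scene');t=r.snapshot('top');pickle.dump(c,open('s8.pkl','wb'));pickle.dump(t,open('t8.pkl','wb'))
# composite picture
I=np.zeros((600,800,3),np.uint8)
I[:300,:480]=cv2.resize(b,(480,300))
M=np.linalg.inv(np.array(c['pose']));x=M@[424,-37,12,1];u=c['fx']*x[0]/-x[2]+c['cx'];v=c['fy']*-x[1]/-x[2]+c['cy'];print('frame in scene',u,v)
u0,v0=int(max(u-50,0)),int(v-35);k=c['pixels'][v0:v0+75,u0:u0+100];I[300:600,:400]=cv2.resize(k,(400,300),interpolation=cv2.INTER_CUBIC)
I[300:600,400:]=cv2.resize(t['pixels'][205:280,225:325],(400,300),interpolation=cv2.INTER_CUBIC);print(u0,v0)
cv2.imwrite('pics/c8.png',I)
E
```

```text
flow median [ -0.1 -12.2] 37
[337. 222.] [-0.   0.2]
[273.  67.] [133.8  14.3]
[299. 223.] [-0.   0.1]
[326.  82.] [-21.2  38. ]
[276. 135.] [ 22.7 -12.2]
[339. 133.] [-27.5 -12.8]
[349.  70.] [227.9  58.3]
[274.  82.] [112.5  32.2]
[261. 122.] [ 86.9 -30.5]
[389. 174.] [ 33.7 102.5]
[339. 125.] [ 21.7 -12.7]
[322. 157.] [-81.  -44.3]
[344.  82.] [-111.2  -18.8]
[382. 219.] [111.9  25. ]
frame in scene 275.48084734957484 193.9921146267317
225 158
```

View pics/c8.png

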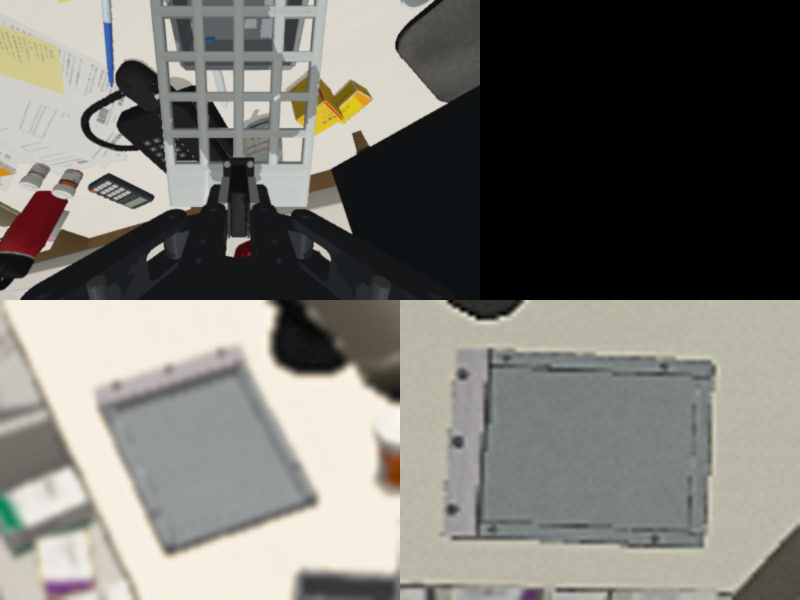

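The composite shows the template held squarely by its tab, with its end corners at composite (170,207) and (309,207). The frame is now clear in both cameras. The lip screws are at scene-crop (116,385), (168,370), (221,353) and at top-crop (452,510), (457,441), (462,374).

```bash
python3 - <<'E'
from bench import r;import pickle
from h import *
np.set_printoptions(precision=1,suppress=True)
c,t,w=[pickle.load(open(n+'.pkl','rb')) for n in('s8','t8','w8')]
fc=lambda u,v:(225+(u-1.5)/4,158+(v-301.5)/4)
ft=lambda u,v:(225+(u-401.5)/4,205+(v-301.5)/4)
for a,b in[((221,353),(462,374)),((168,370),(457,441)),((116,385),(452,510)),((317,496),(714,364)),((167,550),(704,546)),((97,388),(444,537)),((241,346),(457,350))]:
    x,e=tri([(c,fc(*a)),(t,ft(*b))]);z=24 if a[1]<400 else 16
    print(x,np.round(e,1),'scene',onz(c,[fc(*a)],z)[0],'top',onz(t,[ft(*b)],z)[0])
# template in hand
Rt,p=tool(r.sense());P=np.array(w['pose'])
k=4/3
for uv in[(170,207),(309,207),(152,0),(327,0)]:
    o,d=ray(w,[(uv[0]*k,uv[1]*k)]);o=Rt.T@(o-p);d=Rt.T@d[0];print(uv,(o+d*(-24-o[2])/d[2]))
g=cv2.cvtColor(w['pixels'],cv2.COLOR_BGR2GRAY)
E
```

```text
[476.6  51.9  23.1] [0.2 0.2] scene [476.5  51.   24. ] top [476.3  51.8  24. ]
[426.1  53.3  22.2] [0.4 0.4] scene [425.3  51.7  24. ] top [426.4  52.9  24. ]
[376.1  53.5  24.9] [0.4 0.4] scene [376.6  54.3  24. ] top [375.7  53.8  24. ]
[ 489.3 -136.1   16.3] [0.1 0.1] scene [ 489.5 -135.9   16. ] top [ 489.2 -136.1   16. ]
[ 354.  -132.7   12.8] [0.6 0.6] scene [ 354.  -135.4   16. ] top [ 353.5 -132.7   16. ]
[357.9  57.8  25.1] [2. 2.] scene [360.   58.1  24. ] top [355.9  58.6  24. ]
[496.4  57.1  18.6] [1.8 1.8] scene [496.4  51.5  24. ] top [494.2  56.5  24. ]
(170, 207) [-27.6 -53.7 -24. ]
(309, 207) [-27.4  53.7 -24. ]
(152, 0) [111.7 -52.  -24. ]
(327, 0) [111.6  51.5 -24. ]
```

```bash
python3 - <<'E'
from bench import r;import pickle
from h import *
np.set_printoptions(precision=1,suppress=True,linewidth=150)
Rt,p=tool(r.sense());w=pickle.load(open('w8.pkl','rb'));M=np.linalg.inv(np.array(w['pose']))
def pr(q):
    c=M@np.r_[p+Rt@np.array(q,float),1];return np.array([w['fx']*c[0]/-c[2]+w['cx'],w['fy']*-c[1]/-c[2]+w['cy']])
for th in(0,2,4):
    a=np.radians(th);rot=lambda x,y,z:(x*np.cos(a)-(z+37)*np.sin(a),y,-37+(z+37)*np.cos(a)+x*np.sin(a))
    print(th,pr(rot(-20,-52,-24)),pr(rot(-20,52,-24)),pr(rot(110,-52,-24)),pr(rot(110,52,-24)), 'screws',pr(rot(16,8,-27)))
for n in('w6','w8'):
    g=cv2.cvtColor(pickle.load(open(n+'.pkl','rb'))['pixels'],cv2.COLOR_BGR2GRAY)
    print(n);print(g[262:292,238],g[262:292,246])
    for v in(5,40,250):print(v,g[v,195:255],g[v,395:445])
E
```

```text
0 [228.6 264.2] [410.  264.5] [203.7   5.3] [436.1   5.2] screws [334.5 206.5]
2 [228.3 265.5] [410.3 265.8] [206.9   9.2] [432.8   9.2] screws [334.5 206.8]
4 [228.  266.8] [410.6 267.1] [209.9  13.3] [429.7  13.3] screws [334.4 207.1]
w6
[136 137 137 137 137 137 138 139 140 140 139 139 134 118  97  88  66  31  24  23  24  23  23  24  23  24  24  25  23  23] [137 136 137 137 137 137 138 140 140 140 139 138 134 117  98  95  95  92  81  55  31  24  24  22  23  25  25  24  25  25]
5 [139 139 139 139 139 139 139 139 139 139 139 140 140 140 140 140 140 140 140 139 140 140 140 140 140 140 140 140 140 140 140 140 140 140 140 140 140
 140 140 140 140 141 140 140 140 140 140 140 140 140 140 140 140 140 140 140 140 140 140 140] [95 95 94 95 95 95 94 95 95 95 95 94 95 94 95 95 95 95 95 95 95 95 95 95 95 95 95 95 94 95 95 95 94 95 95 95 95 95 95 95 94 95 94 94 95 95 95 95 94
 94]
40 [141 147 147 147 147 146 141 117 136 172 188 194 196 197 198 200 200 201 201 201 191 178 162 127 100  91 109 147 150 151 148 117 110 114 142 151 152
 152 152 152 144 122 141 146 151 153 153 154 154 153 147 147 153 1
[... 1574 characters left out ...]
57  56  56  57  57  57  57  59  61  61  61  59] [ 86 117 133 137 138 143 138 131 162 201 215 217 217 217 216 216 216 215 215 207 173 104 104 138 162 176 186 189 189 189 189 188 188 187 186 184 178
 186 212 215 215 215 215 215 215 215 215 215 215 215]
250 [216 216 216 216 216 216 216 216 216 216 216 216 216 217 217 217 217 216 216 216 216 216 216 215 216 215 215 215 213 189 176 182 187 190 192 191 190
 190 190 190 190 190 190 190 190 190 190 190 190 190 190 190 190 190 191 190 190 190 190 190] [197 197 197 197 196 197 197 198 200 201 200 200 199 198 196 190 166 119  81  75  75  75  76  75  75  75  74  74  73  74  75  75  75  74  75  74  75
  75  77  80  83  88  92  96 103 110 111 113 115 116]
```

```bash
cat >> plan.py <<'E'
from scipy.spatial.transform import Rotation as R
C=np.array([424.0,-38.4]);Y=-91.1
def goal(th,tx,ty,tz,g=(140.,-18.)):
    """tool pose with template tilted th, tail at frame (tx,ty) and tz above pocket floor"""
    a,y=np.radians([th,Y]);xh=np.array([np.cos(y),np.sin(y)]);yh=np.array([-xh[1],xh[0]])
    fx=tx+g[0]*np.cos(a)-g[1]*np.sin(a);z=8+tz+g[0]*np.sin(a)+g[1]*np.cos(a)
    return R.from_euler('z',Y,degrees=True)*R.from_euler('y',-th,degrees=True)*R.from_matrix(np.diag([-1.,1,-1])),np.r_[C+fx*xh+ty*yh,z]
def delta(st,G):
    R0=R.from_euler('xyz',st['tcp_rot'],degrees=True)
    return (R0.inv()*G[0]).as_rotvec(degrees=True).round(1),(R0.inv().apply(G[1]-st['tool_pos'])).round(1)
E
python3 - <<'E'
from bench import r;from plan import *
s=r.sense();print(goal(16,-58,0,100)[1],goal(16,-58,0,100)[0].as_euler('xyz',degrees=True));print(delta(s,goal(16,-58,0,100)))
E
```

```text
[ 422.43467683 -119.92308335  129.28651929] [180.   16.   88.9]
(array([25. , 14.4, 56.3]), array([276.2, 166.7, -76.1]))
```

```bash
echo '[[[1.5,0.9,3.4,17,10,-5,4],[5,2.9,11.3,55,33,-15,4],[9,5.2,20.3,99,60,-27,4],[13,7.5,29.3,144,87,-40,4],[17,9.8,38.3,188,113,-52,4],[21,12.1,47.3,232,140,-64,4],[24,13.8,54,265,160,-73,4],[25,14.4,56.3,276.2,166.7,-76.1,4]]]' | python3 steer.py 90; python3 - <<'E'
from bench import r;from plan import *
s=r.sense();print(delta(s,goal(16,-58,0,100)));print(s['joint_pos'],s['tool_pos'],s['tcp_rot'],s['ft_force'])
E
```

```text
time: 13.38
tool_pos: [420.4, -117.7, 126.7]
tcp_rot: [-179.7, 15.9, 88.9]
ft_force: [-0.2, -0.6, -1.3]
finger_gap: 8.7
grip_force: 87.9
(array([-0.3, -0.1,  0. ]), array([-2.8,  2.1, -1.9]))
[ -8.19216425 -17.55790306 118.17147683 -16.15492877  78.10998008
  -3.91582412] [ 420.3952188  -117.72223632  126.66881115] [-179.73613142   15.89124325   88.93309241] [-0.19439402 -0.62445607 -1.34966934]
```

```bash
echo '[[[0,0,0,0,0,0,4],[0,0,0,0,0,0,4]]]' | python3 steer.py 90; python3 - <<'E'
from bench import r;from plan import *;import pickle,cv2
from h import *
s=r.sense();print(delta(s,goal(16,-58,0,25)),s['ft_force'])
t=r.snapshot('top');c=r.snapshot('scene');w=r.snapshot('wrist');pickle.dump((t,c,w),open('h1.pkl','wb'))
# where the held plate's tail corners should appear
G=goal(16,-58,0,100);
for n,S in(('top',t),('scene',c)):
    M=np.linalg.inv(np.array(S['pose']))
    for q in((140,-52,-24),(140,52,-24),(-20,-52,-24),(-20,52,-24)):
        x=M@np.r_[np.array(s['tool_pos'])+R.from_euler('xyz',s['tcp_rot'],degrees=True).apply(q),1];print(n,q,S['fx']*x[0]/-x[2]+S['cx'],S['fy']*-x[1]/-x[2]+S['cy'])
I=np.zeros((600,800,3),np.uint8)
I[:300,:400]=cv2.resize(t['pixels'][190:280,220:340],(400,300),interpolation=cv2.INTER_CUBIC)
I[:300,400:]=cv2.resize(c['pixels'][130:235,220:360],(400,300),interpolation=cv2.INTER_CUBIC)
I[300:,:480]=cv2.resize(w['pixels'],(480,300))
cv2.imwrite('pics/h1.png',I)
E
```

```text
time: 13.62
tool_pos: [422.1, -120.4, 128.9]
tcp_rot: [-180.0, 16.0, 89.0]
ft_force: [0.1, -0.6, -1.7]
finger_gap: 8.6
grip_force: 87.9
(array([0. , 0. , 0.1]), array([21. ,  0.4, 71.6])) [ 0.09378192 -0.63459955 -1.66850645]
top (140, -52, -24) 243.0664215117589 258.76331963601837
top (140, 52, -24) 245.6648379606741 220.7183974410542
top (-20, -52, -24) 298.8850929360306 261.46006658152555
top (-20, 52, -24) 300.7876889015632 221.75527750584706
scene (140, -52, -24) 252.23534171271496 167.26172486225755
scene (140, 52, -24) 281.1109433289987 158.35056969176748
scene (-20, -52, -24) 265.9500365637048 189.2119355389616
scene (-20, 52, -24) 297.41272411881897 178.94062171491214
```

View pics/h1.png

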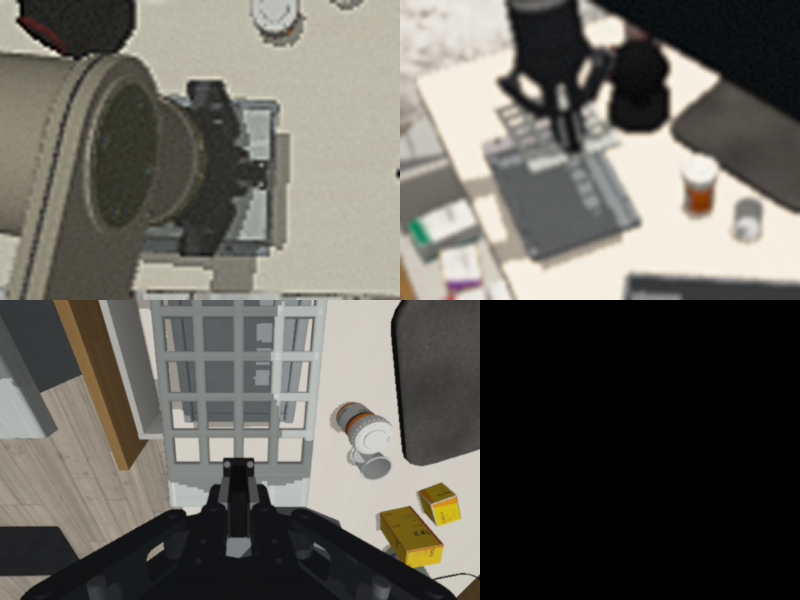

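The wrist view shows the plate centred over the frame; both are centred near column 240 of the composite. In the scene view the plate's tab-end edge runs from (527,165) to (620,148), within about 3 mm of prediction. I'll lower it now, with force checks.

```bash
echo '[[[0,0,0,4,0,14,4],[0,0,0,10,0,34,4],[0,0,0,16,0,54,4],[0,0,0,20,0,67,4],[0,0,0,21,0,71.6,4],[0,0,0,21,0,71.6,4]]]' | python3 steer.py 90; python3 - <<'E'
from bench import r;from plan import *
s=r.sense();print(delta(s,goal(16,-58,0,12)),delta(s,goal(16,-58,0,5)),s['ft_force'])
E
```

```text
time: 14.52
tool_pos: [422.5, -119.7, 55.2]
tcp_rot: [179.9, 16.0, 88.9]
ft_force: [0.4, 0.0, -1.5]
finger_gap: 8.9
grip_force: 87.9
(array([0.1, 0. , 0. ]), array([ 3.6, -0.1, 13.4])) (array([0.1, 0. , 0. ]), array([ 5.5, -0.1, 20.2])) [ 0.37457606  0.04920138 -1.52006423]
```

```bash
echo '[[[0,0,0,2,0,7,4],[0,0,0,3.6,0,13,4],[0,0,0,4,0,15.5,4],[0,0,0,4,0,15.5,4]]]' | python3 steer.py; echo '[[[0,0,0,0.3,0,1,4],[0,0,0,0.6,0,2,4],[0,0,0,0.6,0,2,4]]]' | python3 steer.py;echo '[[[0,0,0,0.3,0,1,4],[0,0,0,0.6,0,2,4],[0,0,0,0.6,0,2,4]]]' | python3 steer.py
```

```text
time: 15.02
tool_pos: [422.3, -120.0, 39.0]
tcp_rot: [180.0, 16.0, 88.9]
ft_force: [1.1, 0.4, -1.8]
finger_gap: 9.0
grip_force: 87.9
time: 15.4
tool_pos: [422.5, -120.0, 37.1]
tcp_rot: [179.9, 16.0, 88.9]
ft_force: [0.0, -0.6, -2.3]
finger_gap: 8.9
grip_force: 87.9
time: 15.78
tool_pos: [422.5, -119.9, 34.9]
tcp_rot: [179.9, 16.0, 88.9]
ft_force: [-0.2, 0.6, -1.7]
finger_gap: 8.9
grip_force: 87.9
```

```bash
echo '[[[0,0,0,0.3,0,1,4],[0,0,0,0.6,0,2,4],[0,0,0,0.6,0,2,4]]]' | python3 steer.py | egrep "pos|ft"; echo '[[[0,0,0,0.3,0,1,4],[0,0,0,0.6,0,2,4],[0,0,0,0.6,0,2,4]]]' | python3 steer.py | egrep "pos|ft"; echo '[[[0,0,0,0.3,0,1,4],[0,0,0,0.3,0,1,4]]]' | python3 steer.py | egrep "pos|ft"
```

```text
tool_pos: [422.4, -119.9, 32.8]
ft_force: [0.6, -1.4, -2.0]
tool_pos: [422.5, -119.9, 30.7]
ft_force: [0.4, -0.0, -1.8]
tool_pos: [422.7, -119.9, 29.9]
ft_force: [0.3, 0.2, -1.7]
```

```bash
echo '[[[0,0,0,0.3,0,1,4],[0,0,0,0.6,0,1.5,4],[0,0,0,0.6,0,1.5,4]]]' | python3 steer.py | egrep "pos|ft"; echo '[[[0,0,0,0.3,0,1,4],[0,0,0,0.6,0,1.5,4],[0,0,0,0.6,0,1.5,4]]]' | python3 steer.py | egrep "pos|ft"; echo '[[[0,0,0,0.3,0,1,4],[0,0,0,0.6,0,1.5,4],[0,0,0,0.6,0,1.5,4]]]' | python3 steer.py | egrep "pos|ft"
```

```text
tool_pos: [423.1, -120.1, 28.9]
ft_force: [-1.8, -3.0, 5.2]
tool_pos: [423.6, -120.3, 27.9]
ft_force: [-0.7, -4.4, 7.6]
tool_pos: [423.8, -120.2, 26.3]
ft_force: [-0.4, -5.3, 6.9]
```

```bash
echo '[[[0,0,0,-0.5,0,-2,4],[0,0,0,2,0,-3,4],[0,0,0,5,0,-3.8,4],[0,0,0,8,0,-4.7,4],[0,0,0,8,0,-4.7,4]]]' | python3 steer.py; echo '[[[0,0,0,2,0,-0.6,4],[0,0,0,4,0,-1.2,4],[0,0,0,4,0,-1.2,4]]]' | python3 steer.py | egrep "pos|ft"
```

```text
time: 18.52
tool_pos: [422.7, -109.9, 27.1]
tcp_rot: [179.9, 16.0, 88.9]
ft_force: [0.1, 1.5, -0.4]
finger_gap: 8.9
grip_force: 88.3
tool_pos: [422.8, -106.0, 27.3]
ft_force: [-0.4, 0.3, -0.1]
```

```bash
echo '[[[0,0,0,2,0,-0.6,4],[0,0,0,4,0,-1.2,4],[0,0,0,4,0,-1.2,4]]]' | python3 steer.py | egrep "pos|ft";  echo '[[[0,0,0,1,0,-0.3,4],[0,0,0,2,0,-0.6,4],[0,0,0,2,0,-0.6,4]]]' | python3 steer.py | egrep "pos|ft"; echo '[[[0,0,0,1,0,-0.3,4],[0,0,0,2,0,-0.6,4],[0,0,0,2,0,-0.6,4]]]' | python3 steer.py | egrep "pos|ft"
```

```text
tool_pos: [422.9, -101.8, 27.4]
ft_force: [0.4, 0.1, -0.1]
tool_pos: [423.0, -99.9, 27.4]
ft_force: [0.2, 0.9, -1.5]
tool_pos: [423.0, -97.8, 27.5]
ft_force: [0.6, 0.0, -1.7]
```

```bash
echo '[[[0,0,0,1,0,-0.3,4],[0,0,0,2,0,-0.6,4],[0,0,0,2,0,-0.6,4]]]' | python3 steer.py | egrep "pos|ft";  echo '[[[0,0,0,1,0,-0.3,4],[0,0,0,2,0,-0.6,4],[0,0,0,2,0,-0.6,4]]]' | python3 steer.py | egrep "pos|ft"; echo '[[[0,0,0,1,0,-0.3,4],[0,0,0,2,0,-0.6,4],[0,0,0,2,0,-0.6,4]]]' | python3 steer.py | egrep "pos|ft"
```

```text
tool_pos: [423.0, -95.7, 27.5]
ft_force: [-0.1, -0.5, -1.9]
tool_pos: [423.0, -95.1, 28.1]
ft_force: [-2.3, -8.5, 1.4]
tool_pos: [423.0, -94.7, 28.8]
ft_force: [-4.8, -17.0, 4.8]
```

```bash
echo '[[[0,0,0,-4,0,1.1,4],[0,0,0,-7.2,0,2.1,4],[0,0,0,-7.2,0,2.1,4]]]' | python3 steer.py; python3 - <<'E'
from plan import row
from bench import r
for th in (14,11,8,5,3,2,1,0): print(th,[round(float(x),1) for x in row(16,th,(0,0),(0,.5))])
print(r.sense()['wrist_torque'])
E
```

```text
time: 21.52
tool_pos: [422.9, -99.1, 27.4]
tcp_rot: [179.9, 16.0, 88.9]
ft_force: [0.3, 0.1, -1.3]
finger_gap: 9.1
grip_force: 88.0
14 [2.0, 0.6, 4.4]
11 [5.0, 2.0, 11.7]
8 [8.0, 3.7, 18.8]
5 [11.0, 5.9, 25.9]
3 [13.0, 7.5, 30.6]
2 [14.0, 8.4, 32.9]
1 [15.0, 9.3, 35.1]
0 [16.0, 10.2, 37.4]
[ 0.12645699 -0.00760519  0.010578  ]
```

```bash
echo '[[[0,2,0,0.6,0,4.4,4],[0,5,0,2,0,11.5,4],[0,8,0,3.7,0,18.4,4],[0,11,0,5.9,0,25.2,4],[0,11,0,5.9,0,25.2,4]]]' | python3 steer.py; python3 - <<'E'
from plan import row
from bench import r
for th in (3,2,1,0): print(th,[round(float(x),1) for x in row(5,th,(0,0),(0,.3))])
print(r.sense()['wrist_torque'])
E
```

```text
time: 22.15
tool_pos: [422.4, -100.8, 1.2]
tcp_rot: [180.0, 5.0, 88.8]
ft_force: [0.4, -0.7, -1.7]
finger_gap: 8.6
grip_force: 88.0
3 [2.0, 0.7, 4.6]
2 [3.0, 1.1, 7.0]
1 [4.0, 1.6, 9.4]
0 [5.0, 2.1, 11.8]
[-0.00883583  0.00826384 -0.01571828]
```

```bash
echo '[[[0,1,0,0.3,0,2.4,4],[0,2,0,0.7,0,4.6,4],[0,3,0,1.1,0,7,4],[0,3,0,1.1,0,7,4]]]' | python3 steer.py | egrep "pos|rot|ft"; echo '[[[0,0.5,0,0.2,0,1.2,4],[0,1,0,0.5,0,2.4,4],[0,1,0,0.5,0,2.4,4]]]' | python3 steer.py| egrep "pos|rot|ft"
```

```text
tool_pos: [422.8, -100.1, -5.6]
tcp_rot: [180.0, 2.0, 88.9]
ft_force: [0.5, 0.1, -1.6]
tool_pos: [422.9, -99.6, -7.9]
tcp_rot: [179.9, 1.0, 88.9]
ft_force: [-0.5, 0.3, -2.3]
```

```bash
echo '[[[0,0.5,0,0.2,0,0.6,4],[0,1,0,0.4,0,1.2,4],[0,1,0,0.4,0,1.2,4]]]' | python3 steer.py| egrep "pos|rot|ft"
```

```text
tool_pos: [423.0, -99.2, -9.1]
tcp_rot: [179.9, -0.0, 88.9]
ft_force: [-0.6, -0.1, -0.9]
```

```bash
echo '[[[0,0,0,0,0,0.6,4],[0,0,0,0,0,1.2,4],[0,0,0,0,0,1.2,4]]]' | python3 steer.py| egrep "pos|rot|ft"; python3 -c "
from bench import r;print(r.sense()['wrist_torque'])"
```

```text
tool_pos: [423.1, -99.2, -9.5]
tcp_rot: [179.9, 0.0, 88.9]
ft_force: [-4.6, 1.2, 8.2]
[-0.03091158  0.72560664 -0.00468799]
```

```bash
echo '[[[0,0,0,0,0,-0.5,6],[0,0,0,0,0,-0.5,10],[0,0,0,0,0,-0.5,16],[0,0,0,0,0,-0.5,24],[0,0,0,0,0,-0.5,30]]]' | python3 steer.py 20; python3 -c "
from bench import r;s=r.sense();print(s['ft_force'],s['wrist_torque'])"
echo '[[[0,0,0,0,0,-12,30],[0,0,0,0,0,-40,30],[0,0,0,0,0,-85,30],[0,0,0,0,0,-135,30],[0,0,0,0,0,-185,30],[0,0,0,0,0,-215,30],[0,0,0,0,0,-220,30],[0,0,0,0,0,-220,30]]]' | python3 steer.py
python3 - <<'E'
from bench import r;import pickle
w=r.snapshot('wrist');pickle.dump((w,r.snapshot('scene')),open('f1.pkl','wb'))
from h import *
np.set_printoptions(precision=1,suppress=True,linewidth=160)
M=np.linalg.inv(np.array(w['pose']))
def pr(x,y,z):
    a=np.radians(-91.1);X=np.array([424+x*np.cos(a)-y*np.sin(a),-38.4+x*np.sin(a)+y*np.cos(a),z]);c=M@np.r_[X,1];return np.array([w['fx']*c[0]/-c[2]+w['cx'],w['fy']*-c[1]/-c[2]+w['cy']])
for n,q in dict(headL=(80,-52,14),headR=(80,52,14),lipedge=(-72,0,24),edgeL=(-60,-52,14),edgeR=(-60,52,14),sill=(84,0,12),frameend=(96,0,12),railL=(0,-58,16),railR=(0,58,16)).items():print(n,pr(*q))
g=cv2.cvtColor(w['pixels'],cv2.COLOR_BGR2GRAY)
np.save('g.npy',g);print(g.shape)
E
```

```text
time: 24.4
tool_pos: [423.0, -99.1, -9.7]
tcp_rot: [179.9, -0.0, 88.9]
ft_force: [-0.6, 0.0, -0.5]
finger_gap: 29.9
grip_force: 0.0
[-0.55965562  0.01304419 -0.50923955] [-0.00558989  0.01093597 -0.01899396]
time: 25.4
tool_pos: [422.6, -99.1, 210.0]
tcp_rot: [179.9, -0.0, 88.9]
ft_force: [-0.8, 0.5, -0.9]
finger_gap: 30.2
grip_force: 0.0
headL [276.7 183. ]
headR [358.7 183. ]
lipedge [317.6  50. ]
edgeL [271.9  63.2]
edgeR [363.4  63.2]
sill [317.7 185.7]
frameend [317.7 194.7]
railL [268.8 117.9]
railR [366.5 117.9]
(400, 640)
```

```bash
python3 - <<'E'
import numpy as np
np.set_printoptions(linewidth=190)
g=np.load('g.npy')
for u in(285,345,350):print('col',u,g[165:205,u], '| top', g[35:75,u])
for v in(70,115,175):print('row',v,g[v,258:292],g[v,345:376])
E
```

```text
col 285 [140 139 139 139 139 139 139 140 140 139 139 138 137 137 138 139 140 139 128  96  96 101 100 100 100 100  99 107 132 152 154 154 154 154 154 154 154 154 154 154] | top [182 183 185 186 187 187 185 185 185 184 183 181 141 123 144 185 159 117 140 153 155 154 154 154 154 154 154 154 154 154 154 154 154 153 151 187 206 204 201 193]
col 345 [200 202 202 202 203 202 200 200 200 201 200 197 181 145 139 139 140 139 129 100  91  99 100 100 100 100 100 102 117 142 156 182 209 211 211 211 211 211 211 211] | top [180 182 185 187 187 188 186 184 182 181 181 179 162 129 130 138 127 123 143 153 153 153 152 152 152 152 152 153 153 153 154 154 154 153 151 187 204 203 200 193]
col 350 [200 201 202 202 203 202 200 200 200 200 200 198 191 171 144 139 139 139 130 104  96 106 107 107 106 105 105 110 150 194 209 211 212 212 212 212 212 212 212 211] | top [180 182 184 187 187 187 187 185 182 181 181 178 156 124 135 170 149 126 143 152 153 153 153 153 153 152 152 153 153 154 154 154 154 153 151 187 204 203 200 194]
row 70 [152 148 152 153 154 156 158 159 149 130 115 142 153 153 145 173 198 207 209 207 194 186 187 188 188 188 188 187 187 187 187 188 187 187] [187 187 187 187 187 187 187 187 187 187 187 187 186 193 204 207 205 200 178 155 153 153 153 151 132 116 130 150 157 157 156]
row 115 [210 199 166 151 152 153 154 155 157 157 144 117 104 138 151 151 147 180 198 205 206 196 185 185 186 186 186 186 186 186 186 186 186 186] [182 183 183 183 182 183 182 183 183 183 182 186 200 207 207 203 184 160 152 151 151 147 119 116 141 154 157 157 157 156 153]
row 175 [180 157 154 153 139 111 100 100 100 101 101 101  95  86  83  92  98  99 101 121 134 139 140 140 139 139 138 139 139 139 139 139 139 139] [200 200 200 199 200 200 200 200 199 200 205 209 206 198 169 150 151 152 149 121 119 139 149 152 151 151 151 149 148 190 209]
```

```bash
python3 - <<'E'
import numpy as np
np.set_printoptions(linewidth=250)
g=np.load('g.npy')
for v in(54,58,62,66,69,71,75):print('row',v,g[v,256:286],g[v,352:380])
for u in(276,290,300,310,317,325):print('col',u,g[44:184,u][::2])
E
```

```text
row 54 [205 163 146 152 155 157 159 160 161 156 142 114 143 154 155 156 169 198 207 209 208 189 144 144 152 153 152 151 153 153] [153 153 154 153 145 135 149 188 206 207 204 193 164 148 152 153 153 150 125 110 135 154 161 160 158 157 157 154]
row 58 [206 169 126 142 133 119 121 130 152 157 144 115 128 149 154 154 159 194 205 208 208 192 150 146 153 154 153 154 154 154] [153 153 154 154 153 141 155 193 207 207 203 193 171 156 154 155 154 151 125 115 141 154 157 150 139 142 150 152]
row 62 [206 174 146 142 119 105 102 108 131 151 145 118 121 146 154 153 151 189 204 208 208 197 157 148 153 154 154 154 154 154] [153 153 154 154 152 140 160 195 207 207 204 191 169 156 154 154 153 142 116 119 143 133 105  99  99 103 120 139]
row 66 [207 173 143 149 152 154 155 156 158 158 146 125 118 145 154 153 153 183 202 207 208 201 165 151 153 154 154 154 154 154] [153 153 153 153 151 135 160 196 207 206 203 184 161 154 154 153 152 137 114 124 147 157 158 156 154 153 152 148]
row 69 [208 187 152 149 152 153 154 155 157 158 148 129 119 144 153 153 146 177 199 206 208 204 171 144 147 151 151 151 151 151]
[... 1646 characters left out ...]
 150 150 151 152 152 181 200 177 149 151 152 153 151  89 112 105  52  47  50  48  49
  48  48  47  47  59  61  91  96]
col 317 [183 182 137 157 207 208 207 208 208 208 207 207 207 207 204 202 206 206 206 206 206 206 206 205 206 209 204 205 204 205 204 204 203 203 203 204 212 203 202 202 202 201 201 201 201 200 203 205 200 199 199 199 198 197 142  47  37  13  11  18  26  26
  25  26  26  25  24  24  24  24]
col 325 [182 181 127 139 134 155 156 155 155 155 155 155 154 187 203 193 136 152 152 152 152 151 152 152 154 204 199 149 151 152 152 152 153 153 153 160 203 197 136 151 150 150 151 151 152 152 180 200 177 150 152 152 152 150  97 138 172  79  46  36  26  27
  25  26  25  26  25  32  99 102]
```

```bash
python3 -c "
from bench import r;print(r.hand_in())"
```

```text
the job is handed in; nothing more can be done
None
```

The template is out of the bin and lying flat, right way up and centred in the filling frame with its plain end under the steel lip; I let go, backed the arm off and handed the job in at about 25.5 s of the 48 s allowed, but the hand-in returned no verdict.

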